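# Seat the holder block against the jig fence with a spacer

### The job

Lift the steel spacer out of its rest and slide it, upright and right down to the jig's bed, into the gap between the aluminium holder block and the front stops, only at the one stop where the gap is wide enough; never force it down onto the other two stops. Then push the spacer away from the stops with a gentle but firm and steady force (about 10 N) so that it presses the holder block flush and square against the rear fence. Finish while still gripping the spacer and holding the block pressed against the fence, and do not knock over the vial.

Things in the scene. Friction and masses are not known exactly. Their poses are not given: they have to be found in the camera images.
- spacer_center (a point): The spacer: an upright steel bar, 75 mm tall (its z, up); the lower 30 mm is a round pin of 12 mm diameter, the 45 mm above it a flat-sided head 12 mm (its x) by 16 mm (its y), with two thin dark lines round it, 120 g or so. This point is its centre, 37.5 mm above its foot. It starts standing in the rest, foot 8 mm above the table, with its top 63 mm above the rest's top.
- rest: Fixed grey plastic block, 46 x 52 x 20 mm, with a 17 x 21 mm pocket 12 mm deep in its top, in which the spacer stands loosely (2.5 mm clearance each side). Origin: centre of its underside, on the table; turned as the spacer is.
- jig: Fixed alignment jig: an aluminium bed plate 130 x 124 x 8 mm. Origin: on the table, under the bed; the bed's top is 8 mm above it. x points from the stops to the fence, y along the fence, z up.
- fence_face (a point): Middle of the front face of the rear fence, a fixed steel bar along the jig's far edge, 116 mm long (jig y), 20 mm high above the bed, 16 mm thick. The face is at jig x = +40 mm and the fence lies beyond it. Axes as the jig's.
- block_center (a point): The holder block: loose aluminium block with round bores in its top, 50 mm (its x) by 90 mm (its y) by 22 mm high, 0.16 to 0.32 kg, lying on the bed a few mm short of the fence and up to 2 degrees askew; it is smooth and oiled and slides easily (friction about 0.15). This point is its centre, 11 mm above the bed; the face towards the stops is 25 mm to its -x, the face towards the fence 25 mm to its +x. Flush against the fence it is at jig x = +15 mm.
- stop_wide_face (a point): Middle of the face (towards the block) of the shortest of the three front stops: fixed steel blocks 19 mm wide (jig y), 22 mm high above the bed, side by side 21 mm apart between centres, in any order. Here the gap to the holder block is 25 mm when the block is flush and about 18 to 23 mm at the start: the only one that takes the 12 mm spacer. The face is at jig x = -35 mm, 11 mm above the bed. Axes as the jig's: +x points to the holder block.
- stop_mid_face (a point): The same point on a longer stop (face at jig x = -20 mm): gap 10 mm at most, too narrow for the spacer.
- stop_narrow_face (a point): The same point on the longest stop (face at jig x = -18 mm): gap 8 mm at most, too narrow for the spacer.
- stop_mid: The longer stop itself; origin at its underside on the bed, jig x = -47.5 mm.
- stop_narrow: The longest stop itself; origin at its underside on the bed, jig x = -47.5 mm.
- spacer: The spacer bar described above; origin at the centre of its foot.
- holder_block: The holder block described above; origin at the centre of its underside.
- fence: The rear fence bar; origin at the middle of its underside, jig x = +48 mm, 8 mm above the table.
- vial_center (a point): A bystander: sample vial with a screw cap, 23 mm diameter, 53 mm tall, standing loose between rest and jig. This point is its centre. Leave it standing.
Mind the look-alikes: they are no part of the job. What is shaped like the spacer but red or yellow is not meant.

How it is judged:
On the way, in this order (a step that is already met when the one before it is completed fails the run):
1. the spacer has been lifted clear of its rest (height (world z) of spacer_center above 0.075 m), for 0.1 s.
2. the spacer stands upright in the wide gap, its foot within 6 mm of the bed (z of spacer_center in the frame of jig between 0.04 and 0.0515 m and y of spacer_center in the frame of stop_wide_face between -0.008 and 0.008 m and x of spacer_center in the frame of stop_wide_face between 0.004 and 0.022 m and angle between spacer_center's own z axis and vertical below 0.12 rad), for 0.2 s.
At the end, for the whole second after the job is handed in: Gripped spacer upright (7 deg) in the wide gap, within 8 mm of that stop's middle, foot within 6 mm of the bed, pressing the holder block with over 2 N; block flat on the bed, within 1.5 mm of flush and 0.9 deg of square, bearing on the fence with over 2 N (all of step 2 and x of block_center in the frame of jig above 0.0135 m and z of block_center in the frame of jig below 0.0215 m and angle between the x axis of block_center and the x axis of jig, either way round below 0.015 rad and contact force between holder_block and fence above 2 N and contact force between spacer and holder_block above 2 N and contact force between the fingers and spacer above 2 N); the arm keeps its last pose, push and grip.
It fails at once if the spacer is forced (over 15 N) onto a stop whose gap is too narrow (contact force between spacer and stop_mid above 15 N or contact force between spacer and stop_narrow above 15 N).
It fails at once if the spacer is pushed against the holder block with more than 40 N (contact force between spacer and holder_block above 40 N).
It fails at once if the vial is knocked over (angle between vial_center's own z axis and vertical above 0.5 rad).
It also fails if it takes over 54 s, if anything falls off the work surface, if the arm or the gripper's body presses on something with over 40 N, if the wrist force passes 120 N, or if a joint passes its speed limit or range.

### The arm

A 7-joint arm with a two-finger parallel gripper is mounted at the origin on a cart in front of the work surface, level with it; the furniture and walls round the work are solid. World frame = base frame: x ahead of the robot, y to its left, z up, the work surface at z = 0. Lengths are in m, angles in rad, forces in N, time in s.
With the tool pointing down it reaches from about 0.425 to 0.95 m from the base axis. Payload 4.7 kg.
Tool frame: the origin (TCP) lies on the centre line of the jaws, within the pads' length; the fingertips stand robot.nose_length ahead of it and the grasp point (between the pads) lies 8 mm behind it (robot.nose_length is the distance from the TCP to the fingertips, in m); z points along the fingers, x is the direction in which the jaws open and shut, and the axes are right-handed (so a half turn about z gives the same grasp; the last joint's range is limited). The gripper opens to 85 mm and grips with 20 to 120 N. Pads are 22 mm wide; open, the fingers measure 114 mm over their backs; the gripper's body (76 mm by 85 mm) begins 54 mm behind the grasp point. The pads swing forward as they close: fully open they stand 13 mm farther back than shut.
Start: joints at [-1.192, 0.469, -0.049, 1.532, 0.024, 1.141, -0.082], TCP at [0.268, 0.62, 0.242] pointing down, gripper open.
Joint ranges: [-2.59, 2.59], [-0.33, 1.99], [-1.39, 1.29], [0.1, 2.45], [-1.04, 4.18], [0.21, 1.99], [-2.66, 2.66]. Speed limits (rad/s): [2.57, 2.57, 3.14, 3.14, 3.14, 3.14, 3.14].

### API

Orientations are given as [roll, pitch, yaw] about the fixed x, y, z axes, in that order (R = Rz(yaw) Ry(pitch) Rx(roll)).
In Python, from plant import robot gives the robot as it stands. Calls block until the motion is done:
- robot.goto(position, orientation): joint-space move of the TCP to a pose.
- robot.move_straight(position, vel=0.15, attitude=None, contact_N=None): straight line of the TCP; attitude=None keeps the orientation; vel is the mean speed in m/s. With contact_N (N) it stops when the force on the tool has changed by that much, and returns True; else False.
- robot.move_joints(angles): joint-space move.
- robot.grip(opening, strength=None): opening from 0.0 (shut) to 1.0 (fully open); strength is the grip in N (None keeps the last); returns when the fingers have stopped.
- robot.sleep(seconds).
- robot.inverse_kinematics(position, orientation): joint angles nearest the present ones, or None.
- robot.sense(): the state.
- robot.grab_frame(name): name is "scene" or "side" or "wrist"; returns a dict with "image" (420x560x3 uint8, red, green, blue), "range_z" (420x560 float32, m along the optical axis (not along the pixel's ray), 0 where there is no reading), "fx", "fy", "cx", "cy" (pixels), "R" (3x3) and "t" (3): a world point X has camera coordinates R X + t. Camera axes: x right, y down, z forward; pixel columns grow to the right and rows downward; lengths in m; the calibration is good to about 2 mm. A picture is of the moment at which its call begins.
A pose or a line that the arm cannot do raises robot.IKError and nothing moves.
- robot.close_job(): hands the job in, once; it reports no verdict.
The state is a dict: "t": time; "joint_pos": joint angles; "joint_velocities": joint speeds; "effort": joint torques, N m; "tcp_pos": TCP position; "tcp_rot": TCP orientation; "wrist_force": force on the tool from outside, world axes, zero at the start; "torque": the same for the moment, N m; "opening": opening from 0.0 (shut) to 1.0 (fully open).
Only numpy, scipy, OpenCV 4.12 (cv2) and the standard library are available. Lean on these libraries where they do the work, as an engineer would, in place of code of your own. Each camera call takes 0.05 s, during which the arm holds its last target.

## Working session

There is one attempt and no reset: what is moved stays moved. The work goes in short steps, each a Python script; the robot and the scene stay as the last script left them, time stands still between calls to the robot, and variables do not carry over. Pictures are saved under pics/ and viewed, and the job is handed in when it is done.

```bash
ls; mkdir -p pics; python3 - <<'E'
from plant import robot
import cv2,numpy as np
s=robot.sense();print(s, robot.nose_length)
for n in ("scene","side","wrist"):
    f=robot.grab_frame(n);cv2.imwrite(f"pics/{n}0.png",f["image"][:,:,::-1]);np.savez(f"pics/{n}0.npz",**f)
    print(n,f["fx"],f["cx"],f["cy"],np.round(f["R"],3).tolist(),np.round(f["t"],3))
E
```

```text
pics
{'t': 0.0, 'joint_pos': array([-1.19197158,  0.46945535, -0.04862341,  1.53371335,  0.02409941,
        1.1409843 , -0.08227429]), 'joint_velocities': array([ 0.00073176,  0.00146214,  0.00041355,  0.00140907, -0.00102084,
       -0.00110855,  0.00066076]), 'effort': array([-6.04381194e-05, -5.10307646e+01, -4.66188253e-02, -2.37716943e+01,
        1.06322303e-02,  7.48820894e-03,  4.91397472e-06]), 'tcp_pos': array([0.26740012, 0.6191555 , 0.24124388]), 'tcp_rot': array([3.14153341e+00, 1.97376881e-03, 1.16315443e+00]), 'wrist_force': array([-0.46948092,  0.14732263, -0.42316551]), 'torque': array([0.02228821, 0.04307629, 0.00348051]), 'opening': 1.0014145312644367} 0.011
scene 511.88282123872847 281.8237377572435 211.73973937946727 [[-0.576, -0.817, 0.023], [-0.457, 0.298, -0.838], [0.678, -0.493, -0.545]] [0.416 0.258 0.592]
side 443.40949204376847 275.75813184371776 211.17863868213533 [[0.96, -0.281, 0.006], [-0.178, -0.625, -0.76], [0.217, 0.729, -0.65]] [-0.46   0.244  0.67 ]
wrist 339.572398401803 278.83921761106023 210.2678105934485 [[0.397, 0.918, -0.001], [0.873, -0.377, 0.308], [0.283, -0.123, -0.951]] [-0.674 -0.04   0.381]
```

View pics/scene0.png

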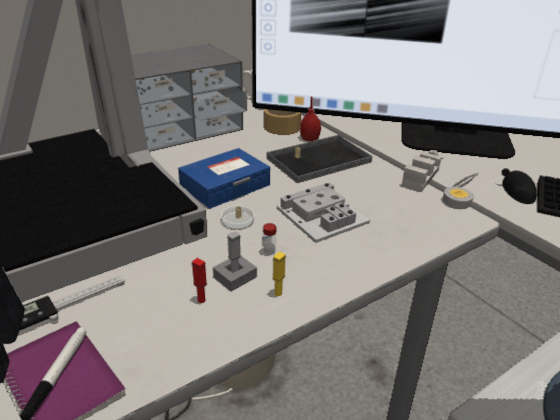

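View pics/side0.png

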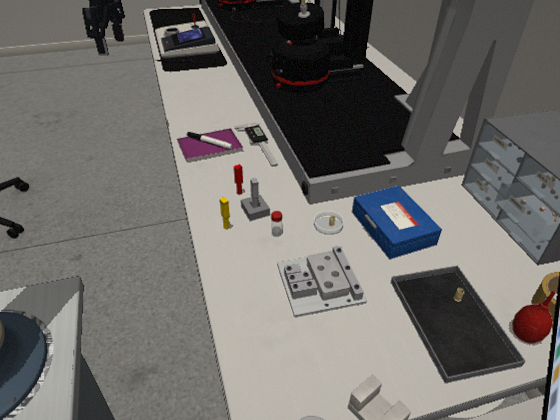

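View pics/wrist0.png

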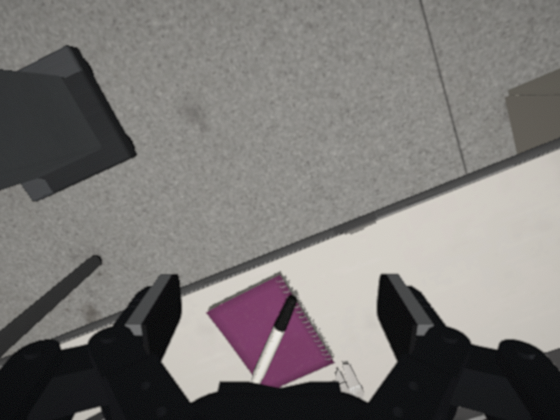

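The scene view shows the grey spacer at (234,245) in its rest (235,271), the vial at (269,238), the jig at (322,208), and red and yellow decoys at (200,280) and (279,272). In the side view the spacer is at (254,192), the vial at (277,222) and the jig at (320,280). Next I compute rough positions from both views.

```bash
cat > h.py <<'E'
import numpy as np,cv2
def load(n): return dict(np.load(f"pics/{n}.npz"))
def dep(f,u,v,z=None):
    u=np.asarray(u,float);v=np.asarray(v,float)
    if z is None: z=f["range_z"][v.astype(int),u.astype(int)]
    c=np.stack([(u-f["cx"])/f["fx"]*z,(v-f["cy"])/f["fy"]*z,z],-1)
    return (c-f["t"])@f["R"]
def ray(f,u,v):
    d=np.array([(u-f["cx"])/f["fx"],(v-f["cy"])/f["fy"],1.])@f["R"]; return -f["R"].T@f["t"],d
def onplane(f,u,v,z):
    o,d=ray(f,u,v); return o+d*(z-o[2])/d[2]
def proj(f,X):
    c=np.asarray(X)@f["R"].T+f["t"]; return np.stack([c[...,0]/c[...,2]*f["fx"]+f["cx"],c[...,1]/c[...,2]*f["fy"]+f["cy"]],-1)
def tri(fs,px):
    A=[];b=[]
    for f,(u,v) in zip(fs,px):
        o,d=ray(f,u,v);d/=np.linalg.norm(d);P=np.eye(3)-np.outer(d,d);A.append(P);b.append(P@o)
    x=np.linalg.solve(sum(A),sum(b)); return x,[np.linalg.norm(P@x-q) for P,q in zip(A,b)]
E
python3 - <<'E'
from h import *
np.set_printoptions(precision=4,suppress=True)
a=load("scene0");b=load("side0")
for n,p,q in [("spacertop",(233.5,235),(254.5,181)),("vialtop",(269.5,229),(277,214)),("spacerfoot",(235,262),(256,207))]:
    print(n,dep(a,*p),dep(b,*q),tri([a,b],[p,q]))
print("cams",-a["R"].T@a["t"],-b["R"].T@b["t"])
for n,f,c in(("scene0",a,(270,235)),("side0",b,(290,240))):
    m=cv2.imread(f"pics/{n}.png");x,y=c
    cv2.imwrite(f"pics/{n}c.png",cv2.resize(m[y-70:y+80,x-100:x+100],None,fx=4,fy=4,interpolation=cv2.INTER_CUBIC))
for uv in[(300,230),(325,218),(350,208),(350,230)]: print(dep(a,*uv))
for uv in[(287,290),(300,282),(325,300),(325,265),(345,280)]: print(dep(b,*uv))
E
```

```text
spacertop [0.5005 0.2473 0.082 ] [0.5043 0.2419 0.0845] (array([0.5045, 0.2459, 0.0803]), [np.float64(0.0012489855569910986), np.float64(0.0012489855569911272)])
vialtop [0.5186 0.1699 0.0526] [0.5295 0.1647 0.0541] (array([0.5278, 0.1666, 0.0492]), [np.float64(0.0035811440125796978), np.float64(0.0035811440125795933)])
spacerfoot [0.4983 0.2476 0.0322] [0.5052 0.2394 0.0173] (array([0.5075, 0.24  , 0.0197]), [np.float64(0.003229720458845653), np.float64(0.003229720458845636)])
cams [-0.0437  0.5546  0.5296] [ 0.3394 -0.4648  0.6232]
[ 0.5499  0.0817 -0.0019]
[0.5207 0.05   0.029 ]
[ 0.5464 -0.0344  0.0066]
[ 0.5015  0.0041 -0.0033]
[0.5034 0.0124 0.0098]
[0.5245 0.0063 0.0314]
[ 0.5594 -0.0275  0.0111]
[0.5803 0.0312 0.0318]
[ 0.6017 -0.0104  0.0306]
```

View pics/scene0c.png

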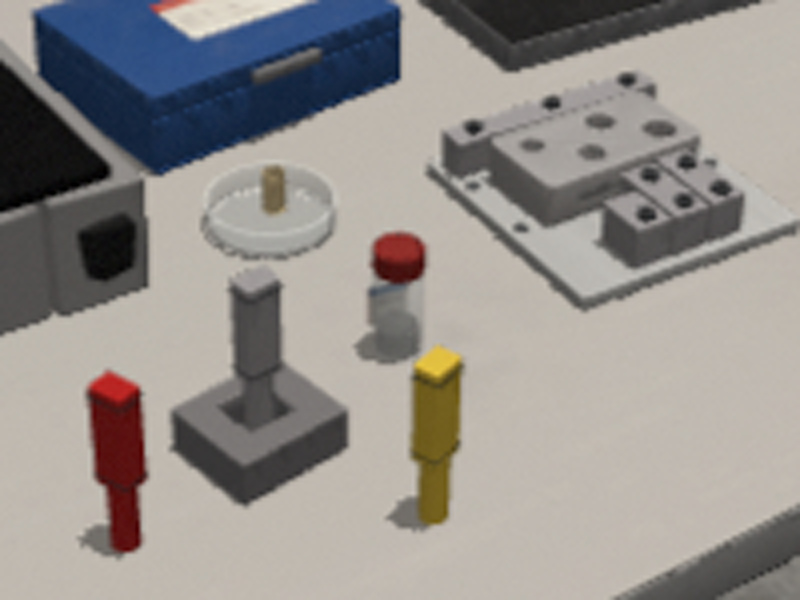

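View pics/side0c.png

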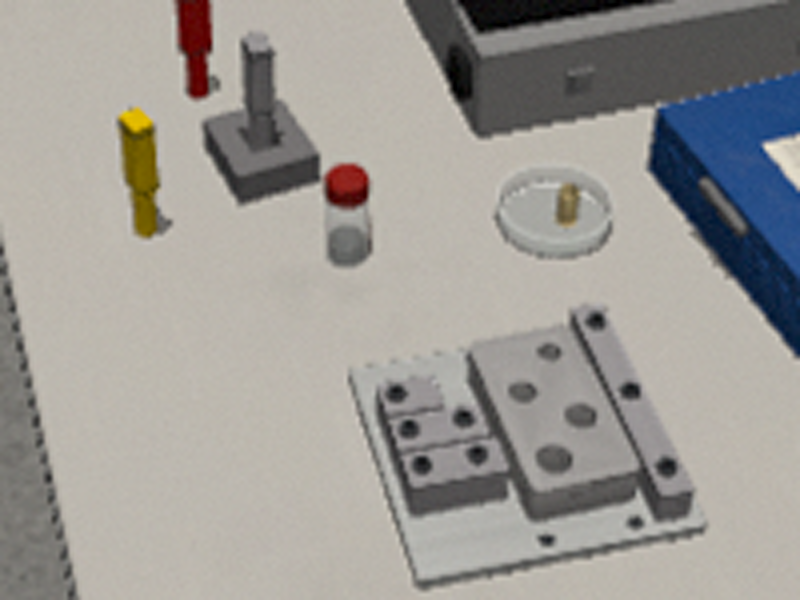

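The side crop shows the stops at (415,390), (430,430) and (450,470). The one nearest the vial (+y end) is clearly the shortest. I'll check that from above with the wrist camera.

```bash
cat > look.py <<'E'
from plant import robot
from h import *
from scipy.spatial.transform import Rotation as Ro
np.set_printoptions(precision=4,suppress=True)
def R_of(rpy): return Ro.from_euler("xyz",rpy).as_matrix()
w=load("wrist0"); T0=np.array([0.26740012,0.6191555,0.24124388]);R0=R_of([3.1415334,1.97376881e-03,1.16315443])
C=R0.T@(-w["R"].T@w["t"]-T0)   # cam centre in tool
V=R0.T@w["R"][2]               # optical axis in tool
def aim(target,height,yaw):
    "tcp position so that optical axis meets target, tcp at z=height"
    R=R_of([np.pi,0,yaw]);c=R@C;v=R@V
    k=(target[2]-(height+c[2]))/v[2]
    p=np.array(target)-c-k*v; return p
def snap(n,cam="wrist"):
    f=robot.grab_frame(cam);np.savez(f"pics/{n}.npz",**f);cv2.imwrite(f"pics/{n}.png",f["image"][:,:,::-1]);return f
E
python3 - <<'E'
from look import *
print(C,V)
for yaw in np.arange(-3,3.2,.5):
  for tg in([.54,.0,.02],[.53,.1,.02]):
    p=aim(tg,.25,yaw);q=robot.inverse_kinematics(p,[np.pi,0,yaw]);print(round(yaw,2),p,None if q is None else np.round(q,2))
E
```

```text
[-0.0005 -0.0794 -0.1332] [0.0008 0.3082 0.9513]
-3.0 [ 0.5452 -0.0379  0.25  ] [-0.85  0.42  1.12  1.87 -0.42  1.12 -2.57]
-3.0 [0.5352 0.0621 0.25  ] [ 0.68  0.48 -1.17  1.8   0.48  1.18  2.65]
-2.5 [ 0.5628 -0.0308  0.25  ] [-0.84  0.46  1.12  1.84 -0.45  1.14 -2.06]
-2.5 [0.5528 0.0692 0.25  ] [-1.03  0.44  1.12  1.85 -0.44  1.13 -2.25]
-2.0 [ 0.5747 -0.0161  0.25  ] [-0.85  0.48  1.12  1.81 -0.48  1.15 -1.57]
-2.0 [0.5647 0.0839 0.25  ] [-1.03  0.47  1.12  1.82 -0.47  1.15 -1.75]
-1.5 [0.5782 0.0025 0.25  ] [-0.64  0.36  0.73  1.79 -0.27  1.09 -1.31]
-1.5 [0.5682 0.1025 0.25  ] [-0.76  0.34  0.66  1.79 -0.24  1.09 -1.52]
-1.0 [0.5723 0.0205 0.25  ] [-0.6   0.33  0.63  1.8  -0.22  1.08 -0.89]
-1.0 [0.5623 0.1205 0.25  ] [-0.72  0.32  0.55  1.79 -0.19  1.08 -1.1 ]
-0.5 [0.5585 0.0335 0.25  ] [-0.59  0.3   0.57  1.83 -0.18  1.07 -0.45]
-0.5 [0.5485 0.1335 0.25  ] [-0.73  0.3   0.52  1.82 -0.17  1.07 -0.65]
0.0 [0.5402 0.0383 0.25  ] [-0.56  0.26  0.51  1.87 -0.14  1.05 -0.  ]
0.0 [0.5302 0.1383 0.25  ] [-0.68  0.26  0.43  1.85 -0.12  1.06 -0.21]
0.5 [0.5218 0.0337 0.25  ] [-0.52  0.22  0.45  1.9  -0.11  1.04  0.47]
0.5 [0.5118 0.1337 0.25  ] [-0.63  0.22  0.34  1.89 -0.09  1.05  0.26]
1.0 [0.5079 0.0209 0.25  ] [-0.47  0.19  0.4   1.93 -0.09  1.04  0.97]
1.0 [0.4979 0.1209 0.25  ] [-0.56  0.19  0.28  1.92 -0.06  1.04  0.75]
1.5 [0.5018 0.0029 0.25  ] [-0.42  0.18  0.38  1.94 -0.08  1.03  1.49]
1.5 [0.4918 0.1029 0.25  ] [-0.49  0.18  0.23  1.94 -0.05  1.03  1.26]
2.0 [ 0.5051 -0.0157  0.25  ] [-0.35  0.18  0.34  1.94 -0.07  1.03  2.02]
2.0 [0.4951 0.0843 0.25  ] [-0.39  0.18  0.15  1.93 -0.03  1.03  1.78]
2.5 [ 0.5169 -0.0306  0.25  ] [-0.24  0.2   0.25  1.91 -0.06  1.04  2.54]
2.5 [0.5069 0.0694 0.25  ] [-0.3   0.19  0.09  1.91 -0.02  1.04  2.3 ]
3.0 [ 0.5344 -0.0379  0.25  ] [ 0.87  0.47 -1.17  1.81  0.47  1.18  2.55]
3.0 [0.5244 0.0621 0.25  ] [ 0.69  0.46 -1.17  1.83  0.46  1.17  2.37]
```

```bash
python3 - <<'E'
from look import *
robot.goto(aim([.508,.225,.05],.20,0.),[np.pi,0,0]);print(robot.sense()["t"])
snap("w1")
robot.goto(aim([.545,.01,.02],.17,0.),[np.pi,0,0]);print(robot.sense()["t"])
snap("w2")
E
```

```text
1.8083
2.7417
```

View pics/w1.png

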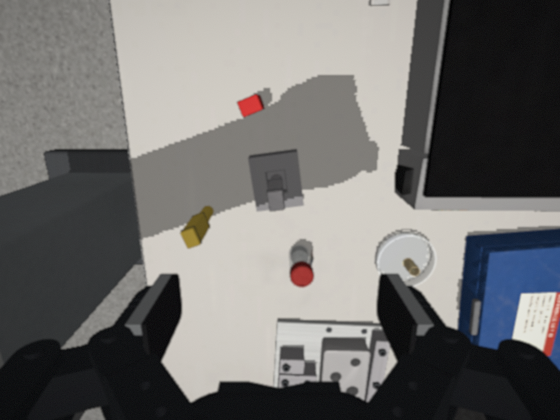

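View pics/w2.png

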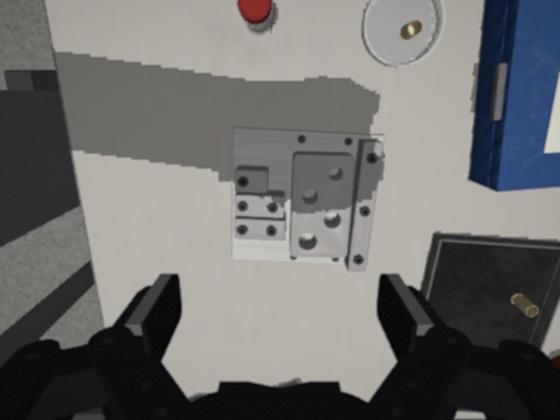

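The wrist view w2 confirms it: the short stop is at (252,180), at the +y end, with long stops at (260,206) and (260,230). The block is around (322,205) and the fence around (365,205). In w1 the spacer top is at (275,200) in the rest at (275,180).

```bash
python3 - <<'E'
from h import *
m=cv2.imread("pics/w2.png")[115:285,220:400];cv2.imwrite("pics/w2c.png",cv2.resize(m,None,fx=3.5,fy=3.5,interpolation=cv2.INTER_CUBIC)*1)
m=cv2.imread("pics/w1.png")[135:225,225:325];m=cv2.convertScaleAbs(m,alpha=1.8);cv2.imwrite("pics/w1c.png",cv2.resize(m,None,fx=6,fy=6,interpolation=cv2.INTER_CUBIC))
E
```

```text
(no output)
```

View pics/w2c.png

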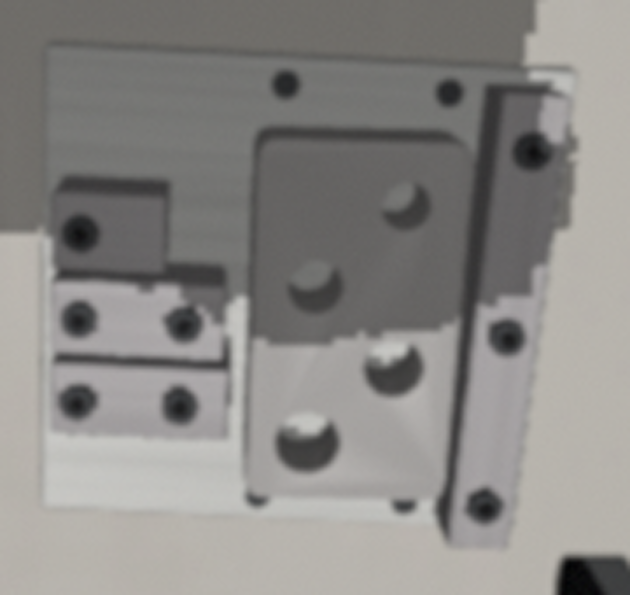

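View pics/w1c.png

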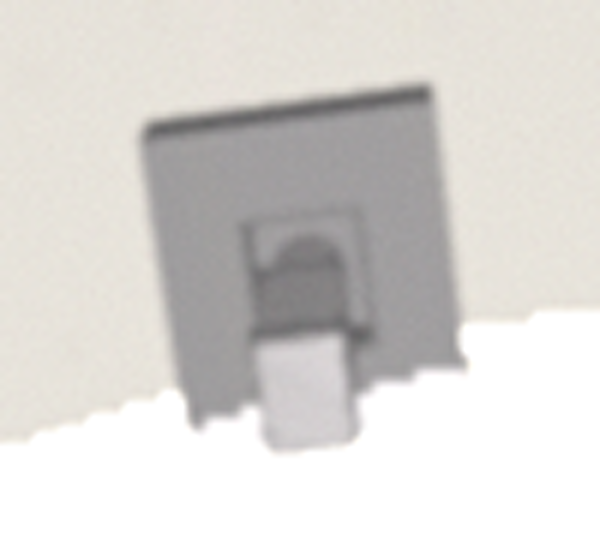

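```bash
cat > fit.py <<'E'
from h import *
from scipy.optimize import least_squares
np.set_printoptions(precision=4,suppress=True)
def src(x,y,k,u0,v0): return (u0+(x+.5)/k-.5, v0+(y+.5)/k-.5)
def T(p,X): 
    c,s=np.cos(p[2]),np.sin(p[2]);X=np.asarray(X,float)
    return np.stack([p[0]+c*X[:,0]-s*X[:,1],p[1]+s*X[:,0]+c*X[:,1],X[:,2]+(p[3] if len(p)>3 else 0)],-1)
def fit(f,X,px,p0):
    r=least_squares(lambda p:(proj(f,T(p,X))-px).ravel(),p0); return r.x,r.fun.reshape(-1,2)
if __name__=="__main__":
    w2=load("w2");w1=load("w1")
    J=[((-65,62,8),(47,44)),((65,62,8),(576,69)),((-65,-62,8),(43,505)),((-35,None,30),None)][:3]
    J+=[((40,58,28),(503,91)),((40,-58,28),(450,545)),((56,-58,28),(508,546))]
    X=np.array([a for a,_ in J])/1000;px=np.array([src(*b,3.5,220,115) for _,b in J])
    for p0 in([.54,0,-.1],[.54,0,-.1,0]):
        p,r=fit(w2,X,px,p0);print("jig",p);print(r.T)
    p=fit(w2,X,px,[.54,0,-.1])[0]
    def injig(u,v,z):
        d=onplane(w2,*src(u,v,3.5,220,115),z)[:2]-p[:2];c,s=np.cos(p[2]),np.sin(p[2]);return 1000*np.array([c*d[0]+s*d[1],-s*d[0]+c*d[1]])
    for n,u,v in [("wide tl",57,192),("wide tr",168,194),("wide br",167,272),("mid tr",226,281),("mid br",227,361),("nar tr",228,366),("nar br",228,437)]: print(n,injig(u,v,.030))
    for n,u,v in [("blk l-top",255,145),("blk l-bot",246,480),("blk r-top",470,155),("blk r-bot",448,480),("b bl",250,490),("bl top",360,138),("bl bot",345,497)]: print(n,injig(u,v,.030))
    S=[((-23,26,20),(147,135)),((23,26,20),(432,101)),((-23,-26,20),(197,430)),((23,-26,20),(466,362))]
    X=np.array([a for a,_ in S])/1000;px=np.array([src(*b,6,225,135) for _,b in S])
    for p0 in([.5,.24,.1],[.5,.24,.1,0]): 
        q,r=fit(w1,X,px,p0);print("rest",q);print(r.T)
    S=[((-6,8,83),(255,338)),((6,8,83),(350,334)),((-6,-8,83),(270,448)),((6,-8,83),(356,440))]
    X=np.array([a for a,_ in S])/1000;px=np.array([src(*b,6,225,135) for _,b in S])
    for p0 in([.5,.24,.1],[.5,.24,.1,0]): 
        q,r=fit(w1,X,px,p0);print("spacer",q);print(r.T)
    a=load("scene0");b=load("side0")
    for f,k in((a,(270-100,235-70)),(b,(190,170))):
        print(proj(f,T(q[:3],X).mean(0)),proj(f,T(p,[[-.065,.062,.008],[-.065,-.062,.008],[.065,-.062,.008]]))-k)
E
python3 fit.py
```

```text
jig [ 0.5688  0.0172 -0.041 ]
[[ 0.3743  1.9743  1.2127 -1.4765 -1.5174 -0.4475]
 [-0.0377 -0.398   0.9649 -0.6359 -0.0527  0.3477]]
jig [ 0.5689  0.0172 -0.041  -0.0001]
[[ 0.4184  1.9453  1.2499 -1.495  -1.5287 -0.4668]
 [-0.0109 -0.3724  0.9326 -0.612  -0.0902  0.3102]]
wide tl [-60.1148  30.2156]
wide tr [-34.3123  30.8615]
wide br [-33.9272  12.1134]
mid tr [-19.8214  10.5084]
mid br [-18.608  -9.611]
nar tr [-18.3023 -10.8878]
nar br [-17.3928 -29.5549]
blk l-top [-14.7232  43.112 ]
blk l-bot [-12.3026 -41.0285]
blk r-top [34.8799 42.9562]
blk r-bot [ 38.4431 -38.835 ]
b bl [-11.148  -43.7388]
bl top [ 9.2436 45.7552]
bl bot [ 12.9375 -44.6393]
rest [0.5049 0.2488 0.1647]
[[-1.9545 -0.0068 -0.1259  2.171 ]
 [-2.1887 -4.6241  1.8174  5.8101]]
rest [ 0.5046  0.2419  0.1649 -0.0326]
[[ 0.8383 -1.9735  1.6248 -0.4216]
 [-0.2449 -1.8963 -1.2055  3.4356]]
spacer [0.5049 0.246  0.0853]
[[ 0.0336 -0.0504 -0.5541  0.5706]
 [-0.6861 -1.2765  0.9616  1.0843]]
spacer [ 0.5047  0.2402  0.0856 -0.0202]
[[ 0.6901 -0.5798 -0.0461 -0.0654]
 [-0.0044 -0.5025  0.1537  0.3622]]
[236.1027 231.5754] [[145.1443  72.4121]
 [199.3762  52.1377]
 [157.03    21.6471]]
[254.9342 182.0152] [[ 87.5143  92.4432]
 [105.5662 145.5001]
 [177.8631 130.7673]]
```

```bash
python3 - <<'E'
from look import *
robot.goto(aim([.56,.03,.02],.16,0.)+[-.05,0,0],[np.pi,0,0]);snap("w4")
robot.goto(aim([.505,.23,.06],.19,0.)+[.04,.03,0],[np.pi,0,0])
snap("w3");print(robot.sense()["t"])
m=cv2.imread("pics/w3.png");cv2.imwrite("pics/w3c.png",cv2.resize(m[100:320,130:350],(660,660)[:2],interpolation=cv2.INTER_CUBIC)[:600])
m=cv2.imread("pics/w4.png");cv2.imwrite("pics/w4c.png",cv2.resize(m[110:310,230:450],None,fx=3,fy=3,interpolation=cv2.INTER_CUBIC))
m=cv2.imread("pics/w1.png")[135:225,225:325];cv2.imwrite("pics/w1d.png",cv2.resize(m,None,fx=6,fy=6,interpolation=cv2.INTER_CUBIC))
E
```

```text
4.1
```

View pics/w3c.png

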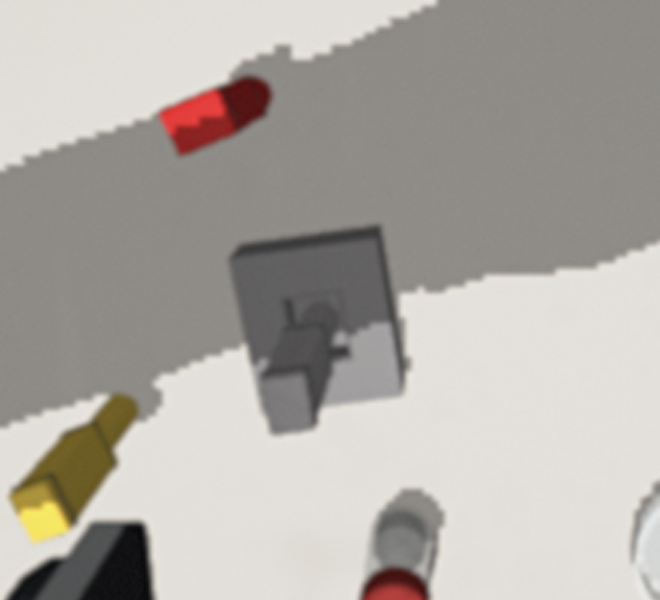

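View pics/w4c.png

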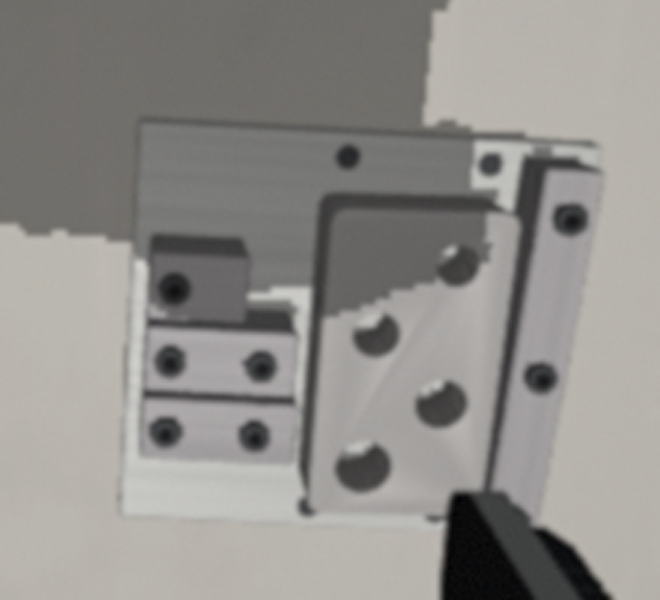

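View pics/w1d.png

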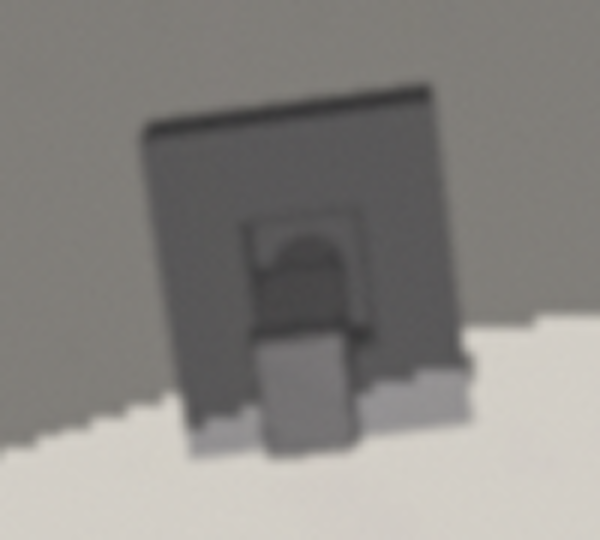

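```bash
cat > fit2.py <<'E'
from fit import *
w1,w2,w3,w4=[load(n) for n in("w1","w2","w3","w4")]
s1=lambda l:np.array([src(*b,6,225,135) for b in l]);s3=lambda l:np.array([src(*b,3,130,100) for b in l])
s2=lambda l:np.array([src(*b,3.5,220,115) for b in l]);s4=lambda l:np.array([src(*b,3,230,110) for b in l])
def joint(obs,p0):
    obs=[(f,np.array(X)/1000,px) for f,X,px in obs]
    r=least_squares(lambda p:np.concatenate([(proj(f,T(p,X))-px).ravel() for f,X,px in obs]),p0,loss="soft_l1")
    print(r.x);print(r.fun.reshape(-1,2).T)
    return r.x
print("rest");Xr=[(-23,26,20),(23,26,20),(-23,-26,20),(23,-26,20)]
o=[(w1,Xr,s1([(147,135),(432,101),(192,458),(470,420)])),(w3,[Xr[0],Xr[1],Xr[3]],s3([(237,262),(383,240),(402,392)]))]
joint(o,[.5,.24,.1,0])
print("spacer");X=[(-6,8,83),(6,8,83),(-6,-8,83),(6,-8,83)]
o=[(w1,X,s1([(255,338),(350,334),(268,456),(357,448)])),(w3,X,s3([(262,380),(309,370),(273,433),(314,424)]))]
joint(o,[.5,.24,.1,0]); joint(o,[.5,.24,.1])
print("jig");
X2=[(-65,62,8),(65,62,8),(-65,-62,8),(40,-58,28),(56,-58,28),(-35,30.5,30),(-35,11.5,30)]
p2=s2([(47,44),(576,69),(43,505),(450,545),(508,546),(168,194),(167,272)])
X4=[(-65,62,8),(65,62,8),(-65,-62,8),(-35,30.5,30),(-35,11.5,30)]
p4=s4([(140,120),(598,145),(122,515),(247,256),(246,322)])
joint([(w2,X2,p2),(w4,X4,p4)],[.56,.01,-.04,0]);J=joint([(w2,X2,p2),(w4,X4,p4)],[.56,.01,-.04])
np.save("J.npy",J);print("gap point",T(J,[[-.025,.021,.008],[-.035,.021,.008]]))
E
python3 fit2.py
```

```text
rest
[ 0.5049  0.2432  0.1256 -0.0082]
[[-0.1307  0.6445  0.1505 -0.1438 -0.4538 -0.7402  0.7772]
 [ 1.2382  0.96   -0.7567  0.1779 -1.6846 -0.4889  0.2657]]
spacer
[ 0.5047  0.2444  0.1001 -0.0037]
[[-0.1636 -0.5132 -0.1448  0.2246  0.0913 -0.032  -0.3138  1.2779]
 [ 0.2119 -0.5797  0.1787  0.1067 -1.6217  0.1963 -0.1323  1.4084]]
[0.505  0.2457 0.0961]
[[ 0.0884 -0.0176  0.0544  0.6584 -0.4362 -0.3104 -0.8631  0.9683]
 [-0.1544 -0.9087  0.1218  0.0866 -1.4601  0.3934  0.3247  1.9005]]
jig
[ 0.5687  0.0169 -0.0418 -0.0016]
[[ 0.538   1.2573  1.254  -2.0843 -1.111  -0.9175 -1.3855  0.5547  1.8432
   0.6356  0.0949 -1.3514]
 [ 0.1475 -0.1262  0.4582 -0.5612 -0.1513  0.367   0.4933  0.3273 -0.6699
  -0.1949 -0.2145  0.0423]]
[ 0.5687  0.0173 -0.0419]
[[ 0.2226  1.8322  0.9531 -1.7791 -0.7096 -1.0481 -1.5214  0.4927  2.6954
   0.5292  0.2436 -1.2203]
 [-0.259  -0.4658  0.7873 -0.1381  0.2778  0.2144  0.4784  0.0503 -0.8775
   0.2538 -0.2177  0.1748]]
gap point [[0.5446 0.0394 0.008 ]
 [0.5346 0.0398 0.008 ]]
```

Two-view fits agree: the spacer is at (0.505, 0.245) with yaw about 0.10. The jig is at (0.5687, 0.017) with yaw -0.042, and it reprojects well into the side view. The wide gap centre is about (0.545, 0.039). Next I grasp the spacer.

```bash
python3 - <<'E'
from look import *
yaw=.11
robot.grip(.5,60)
robot.goto([.505,.2452,.15],[np.pi,0,yaw])
print(robot.move_straight([.505,.2452,.050],vel=.08,contact_N=8))
print(robot.sense()["tcp_pos"],robot.sense()["wrist_force"])
snap("s5","scene");
robot.grip(0.0,100);robot.sleep(.3)
s=robot.sense();print(s["t"],s["opening"],s["tcp_pos"],s["wrist_force"])
snap("s6","scene");snap("d6","side")
p=cv2.imread("pics/s6.png")[180:310,150:320];q=cv2.imread("pics/d6.png")[130:260,180:350]
cv2.imwrite("pics/g6.png",np.hstack([cv2.resize(i,None,fx=2.3,fy=2.3,interpolation=cv2.INTER_CUBIC) for i in(p,q)]))
E
```

```text
False
[0.5054 0.2454 0.0505] [-0.508   0.5445 -0.4553]
7.075 0.12379688924801795 [0.5053 0.2454 0.0504] [-0.6606  0.4143  5.3274]
```

View pics/g6.png

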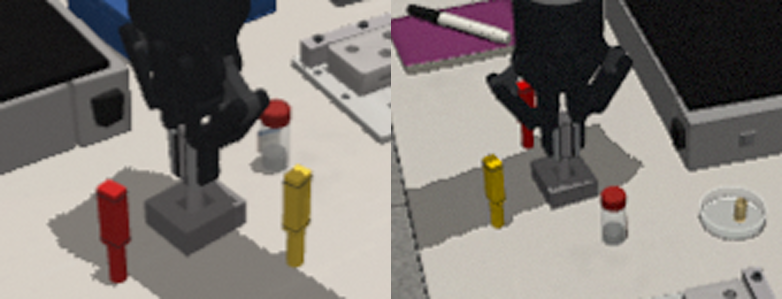

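The picture shows the fingers closed on the spacer head in the rest, with the decoys and vial untouched. Now I lift and carry it over the gap.

```bash
python3 - <<'E'
from look import *
from fit import T
J=np.load("J.npy");g=T(J,[[-.0245,.021,0]])[0];print(g)
robot.move_straight([.505,.2452,.155],vel=.12);robot.sleep(.15)
print(robot.sense()["wrist_force"])
robot.move_straight([g[0],g[1],.155],vel=.12,attitude=[np.pi,0,J[2]])
robot.move_straight([g[0],g[1],.105],vel=.08);robot.sleep(.3)
s=robot.sense();print(s["t"],s["opening"],s["tcp_pos"],s["tcp_rot"],s["wrist_force"])
for n,c in(("s7","scene"),("d7","side"),("w7","wrist")): snap(n,c)
p=cv2.imread("pics/s7.png")[130:260,230:400];q=cv2.imread("pics/d7.png")[200:330,240:410]
cv2.imwrite("pics/g7.png",np.hstack([cv2.resize(i,None,fx=2.3,fy=2.3,interpolation=cv2.INTER_CUBIC) for i in(p,q)]))
E
```

```text
[0.5451 0.0394 0.    ]
[-0.9077  0.3247 -0.2293]
11.325 0.1260567846774427 [0.5453 0.0394 0.1054] [-3.1413 -0.0008 -0.0419] [ 0.4406  0.9273 -1.6175]
```

View pics/g7.png

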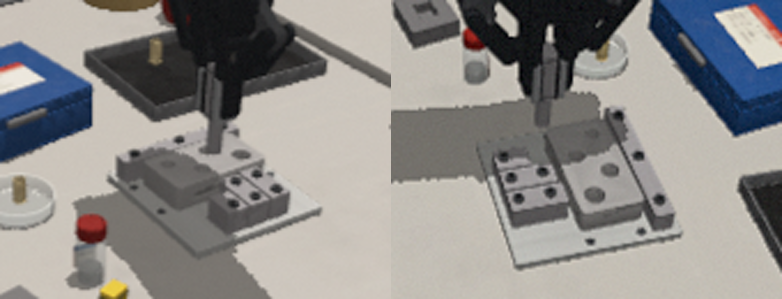

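View pics/w7.png

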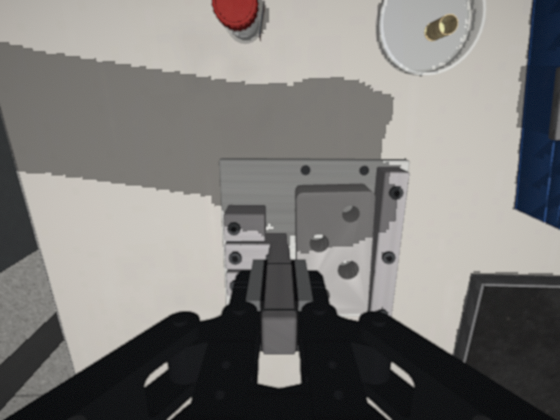

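The spacer hangs upright. In the wrist view the pin foot is near (278,235), over the bed by the short stop (246,220). I overlay the model to verify it.

```bash
python3 - <<'E'
from h import *
from fit import T
J=np.load("J.npy");s=np.array([.5453,.0394]);a=np.linspace(0,2*np.pi,40)
out=[]
for n,(u,v),w in(("s7",(275,175),45),("d7",(300,255),45),("w7",(265,230),45)):
    f=load(n);im=cv2.imread(f"pics/{n}.png");k=6
    c=cv2.resize(im[v-w:v+w,u-w:u+w],None,fx=k,fy=k,interpolation=cv2.INTER_CUBIC);c=c.copy()
    tf=lambda X:np.round((proj(f,X)-[u-w,v-w]+.5)*k).astype(np.int32)
    for z,col in((.063,(0,0,255)),(.093,(0,255,255))):
        cv2.polylines(c,[tf(np.stack([s[0]+.006*np.cos(a),s[1]+.006*np.sin(a),0*a+z],-1))],True,col,1)
    cv2.polylines(c,[tf(T(J,np.array([[-35,30.5,30],[-35,11.5,30],[-35,11.5,8],[-35,30.5,8]])/1e3))],True,(0,255,0),1)
    cv2.imwrite(f"pics/{n}_o.png",c);out.append(c)
cv2.imwrite("pics/g8.png",cv2.resize(np.hstack(out),(800,267),interpolation=cv2.INTER_AREA));cv2.imwrite("pics/g8b.png",np.hstack([cv2.resize(x,(400,400)) for x in out[1:]]))
cv2.imwrite("pics/g8.png",out[0])
E
```

```text
(no output)
```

View pics/g8b.png

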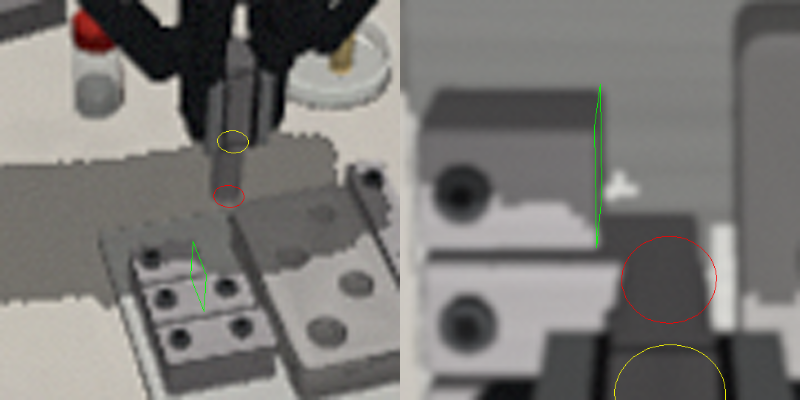

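View pics/g8.png

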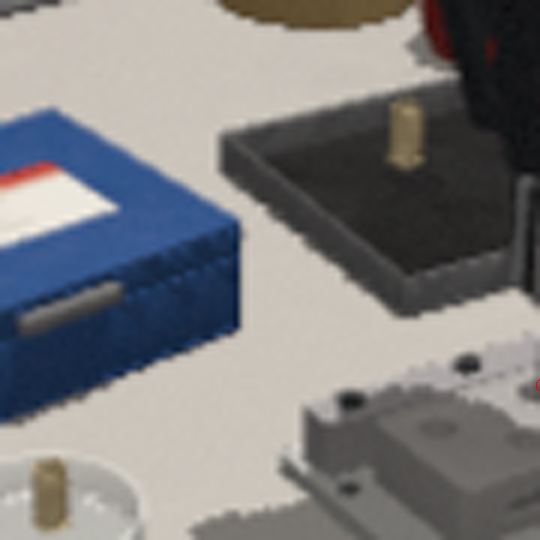

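```bash
python3 - <<'E'
from h import *
s=np.array([.5453,.0394]);out=[]
for n,(u,v),w in(("s7",(322,185),24),("d7",(292,225),24),("w7",(278,260),36)):
    f=load(n);im=cv2.imread(f"pics/{n}.png");k=266/(2*w)
    c=cv2.resize(im[v-w:v+w,u-w:u+w],(400,400),interpolation=cv2.INTER_CUBIC);k=400/(2*w);c=cv2.convertScaleAbs(c,alpha=1.5)
    tf=lambda X:np.round((proj(f,X)-[u-w,v-w]+.5)*k).astype(np.int32)
    cv2.polylines(c,[tf(np.array([[*s,.138],[*s,.063]]))],False,(0,0,255),1)
    for q in (.063,.093): cv2.circle(c,tf(np.array([[*s,q]]))[0].tolist(),3,(0,255,255),1)
    out.append(c); print(n,[tf(np.array([[*s,q]]))[0].tolist() for q in (.138,.093,.063)],k)
cv2.imwrite("pics/g9.png",np.hstack(out[:2]));cv2.imwrite("pics/g9w.png",out[2])
E
```

```text
s7 [[230, -39], [215, 154], [205, 277]] 8.333333333333334
d7 [[340, 177], [328, 340], [320, 443]] 8.333333333333334
w7 [[218, 620], [215, 277], [214, 133]] 5.555555555555555
```

View pics/g9.png

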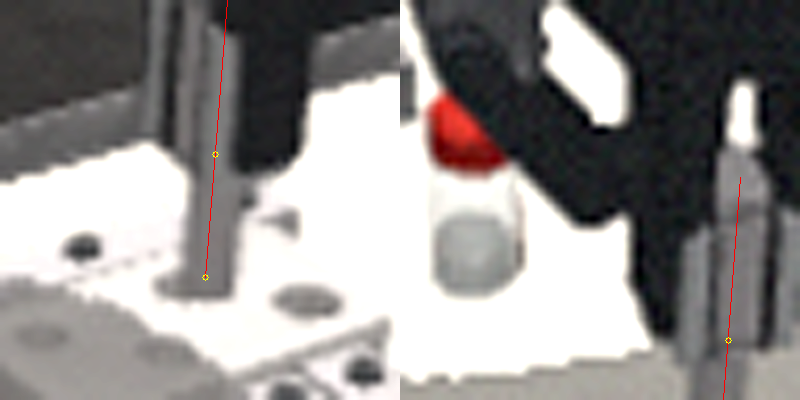

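View pics/g9w.png

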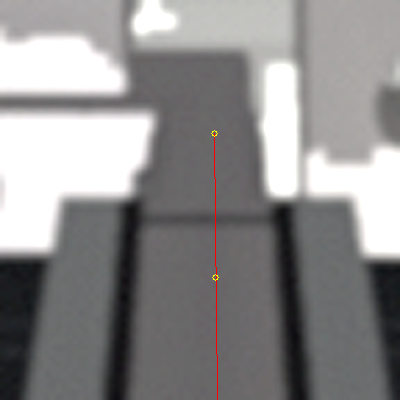

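```bash
python3 - <<'E'
from h import *
s=np.array([.5453,.0394]);f=load("w7");k=400/72
tf=lambda X:(proj(f,np.array(X))-[242,224]+.5)*k
print(tf([[s[0],s[1]+.006,.063],[s[0],s[1]+.008,.093],[s[0]-.006,s[1],.063],[s[0]+.006,s[1],.063],[s[0]-.006,s[1]+.008,.093],[s[0]+.006,s[1]+.008,.093]]))
f=load("d7");k=400/48
tf=lambda X:(proj(f,np.array(X))-[268,201]+.5)*k
print(tf([[s[0],s[1],.138],[s[0]-.006,s[1]-.008,.093],[s[0]+.006,s[1]-.008,.093],[s[0],s[1]-.006,.063],[s[0]-.006,s[1],.063],[s[0]+.006,s[1],.063]])+[400,0])
im=cv2.imread("pics/d7.png")[210:275,270:315];cv2.imwrite("pics/d7z.png",cv2.convertScaleAbs(cv2.resize(im,None,fx=9,fy=9,interpolation=cv2.INTER_CUBIC),alpha=1.4))
tf=lambda X:(proj(f,np.array(X))-[270,210]+.5)*9
print(tf([[s[0],s[1],.138],[s[0]-.006,s[1]-.008,.093],[s[0]+.006,s[1]-.008,.093],[s[0],s[1]-.006,.063],[s[0]-.006,s[1],.063],[s[0]+.006,s[1],.063]]))
E
```

```text
[[211.32754021  78.46450637]
 [211.20500138 192.5103444 ]
 [154.61521116 135.62410761]
 [273.00729098 131.01641033]
 [140.57594261 195.23141152]
 [281.90044476 189.78671974]]
[[739.6089448  176.50114198]
 [712.94375042 372.51667057]
 [768.69595525 361.05013994]
 [729.92495553 462.46369007]
 [693.3935429  448.18989132]
 [747.39529261 436.84329127]]
[[348.77766038 109.62123334]
 [319.97925046 321.31800422]
 [380.19163167 308.93415114]
 [338.31895197 418.46078527]
 [298.86502633 403.04508263]
 [357.18691602 390.79075457]]
```

View pics/d7z.png

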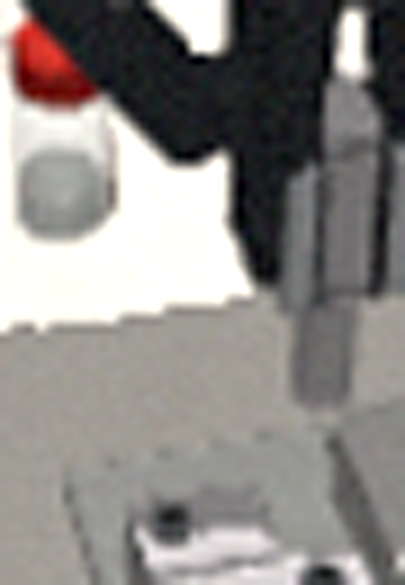

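```bash
python3 - <<'E'
from h import *
np.set_printoptions(precision=4,suppress=True)
f=load("w7");k=400/72
for y in (45,60,80,110,140,170,200,212,222,240,270,300,340,380):
    u=242+205/k; v=224+y/k; r=[dep(f,u+d,v) for d in(-2,0,2)]
    print(y,round(v,1),np.mean(r,0))
print("rest of head below:")
for v in range(296,356,8): print(v,dep(f,279,v))
E
```

```text
45 232.1 [0.5442 0.0275 0.0094]
60 234.8 [0.5442 0.027  0.0134]
80 238.4 [0.5442 0.0274 0.0209]
110 243.8 [0.5449 0.0445 0.0694]
140 249.2 [0.5449 0.0451 0.0779]
170 254.6 [0.5449 0.0451 0.0842]
200 260.0 [0.5449 0.045  0.09  ]
212 262.2 [0.545  0.0471 0.0966]
222 264.0 [0.545  0.0471 0.0983]
240 267.2 [0.545  0.0473 0.1019]
270 272.6 [0.545  0.0473 0.1069]
300 278.0 [0.545  0.0471 0.1112]
340 285.2 [0.545  0.0475 0.1178]
380 292.4 [0.545  0.0471 0.1224]
rest of head below:
296 [0.545  0.0472 0.1253]
304 [0.545  0.0468 0.1299]
312 [0.545  0.0475 0.136 ]
320 [0.545  0.046  0.1385]
328 [0.5448 0.0433 0.1392]
336 [0.5447 0.0399 0.1391]
344 [0.5445 0.0363 0.1388]
352 [0.5444 0.0332 0.1391]
```

Wrist depth shows the spacer is vertical, with axis (0.545, 0.039), top at z 0.139 and foot about 0.064, as planned. The overlay also matches the stop face. Now I insert it with a contact guard.

```bash
python3 - <<'E'
from look import *
from fit import T
J=np.load("J.npy");g=T(J,[[-.0245,.021,0]])[0]
print(robot.move_straight([g[0],g[1],.066],vel=.06,contact_N=5))
print(robot.move_straight([g[0],g[1],.051],vel=.03,contact_N=4))
robot.sleep(.2)
s=robot.sense();print(s["t"],s["opening"],s["tcp_pos"],s["tcp_rot"],s["wrist_force"])
for n,c in(("s10","scene"),("d10","side"),("w10","wrist")): snap(n,c)
f=load("w10")
for v in range(300,345,6): print(v,dep(f,279,v))
p=cv2.imread("pics/w10.png")[130:330,180:420];q=cv2.imread("pics/d10.png")[200:320,240:384]
cv2.imwrite("pics/g10.png",np.hstack([cv2.resize(i,(400,333),interpolation=cv2.INTER_CUBIC) for i in(p,q)]))
E
```

```text
False
True
13.0167 0.12745205611714996 [0.5446 0.0394 0.0504] [ 3.1414  0.0012 -0.0418] [-0.2303 -0.9534  6.3325]
300 [0.5445 0.0474 0.0735]
306 [0.5445 0.0474 0.0774]
312 [0.5445 0.0475 0.0811]
318 [0.5445 0.0464 0.0831]
324 [0.5444 0.0454 0.085 ]
330 [0.5443 0.0434 0.0855]
336 [0.5442 0.0399 0.0843]
342 [0.5441 0.0373 0.0841]
```

View pics/g10.png

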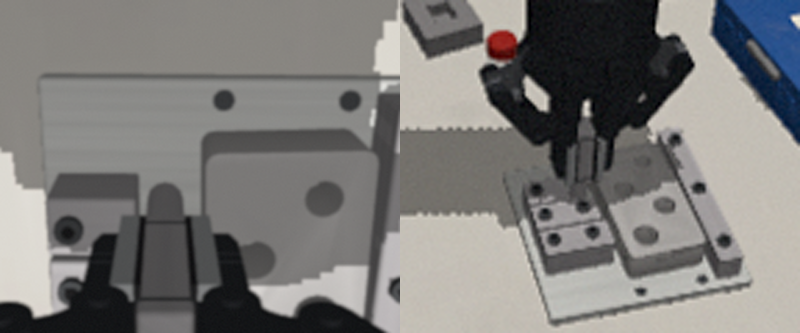

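The pin stands in the wide gap beside the short stop, between the stop and the block, with its foot touching the bed (6 N). I'll raise it about 1 mm and push along jig +x in small steps, watching the force.

```bash
python3 - <<'E'
from look import *
from fit import T
J=np.load("J.npy");n=np.array([np.cos(J[2]),np.sin(J[2]),0]);g=T(J,[[-.0245,.021,0]])[0];g[2]=.0518
robot.move_straight(g,vel=.02);robot.sleep(.4)
b=robot.sense();b0=b["wrist_force"];print("base",b0,b["tcp_pos"])
d=0
import json
while d<.014:
    d+=.0005 if d>.0 else .002
    robot.move_straight(g+d*n,vel=.015);robot.sleep(.08)
    s=robot.sense();F=-(s["wrist_force"]-b0)@n
    print(round(d*1e3,1),round(1e3*(s["tcp_pos"]-b["tcp_pos"])@n,2),round(F,2),(s["wrist_force"]-b0).round(1))
    if F>7.5: break
robot.sleep(.3);s=robot.sense();print(s["t"],-(s["wrist_force"]-b0)@n,s["tcp_pos"],s["tcp_rot"],s["opening"])
json.dump(dict(d=d,g=g.tolist(),b0=b0.tolist()),open("st.json","w"))
E
```

```text
base [-0.0912  0.6789 -1.9799] [0.545  0.0394 0.0517]
2.0 2.13 0.13 [-0.2 -1.   1.1]
2.5 2.56 0.26 [-0.3 -0.4  0.5]
3.0 3.11 0.04 [-0.1 -0.9  1.2]
3.5 3.58 0.53 [-0.6 -1.1  1. ]
4.0 4.11 0.16 [-0.2 -0.9  1.3]
4.5 4.61 1.27 [-1.3 -1.3  1.3]
5.0 5.07 0.77 [-0.8 -0.6  1.3]
5.5 5.57 1.08 [-1.1 -0.6  1.1]
6.0 5.93 1.04 [-1.1 -0.9  1.1]
6.5 6.6 0.08 [-0.1 -0.6  1.1]
7.0 7.18 -0.17 [ 0.1 -0.8  1.5]
7.5 7.66 -0.9 [ 0.9 -0.6  0.6]
8.0 8.13 0.38 [-0.4 -1.5 -0. ]
8.5 8.66 0.42 [-0.4  0.3  1.9]
9.0 9.12 1.05 [-1.1 -0.8  0.5]
9.5 9.6 0.52 [-0.5  0.1  1.4]
10.0 9.68 1.43 [-1.4 -0.4  1.4]
10.5 9.97 3.29 [-3.3 -1.2  1.4]
11.0 10.35 5.24 [-5.3 -1.6  1.8]
11.5 10.39 5.28 [-5.4 -1.9  1.8]
12.0 10.46 6.29 [-6.3 -0.8  2.2]
12.5 10.5 7.38 [-7.4 -0.7  2.3]
13.0 10.55 7.78 [-7.8 -0.6  3.2]
21.8333 7.381477543231349 [0.5555 0.0389 0.0511] [ 3.1411  0.0084 -0.0415] 0.12643799935994907
```

```bash
python3 - <<'E'
from look import *
import json
J=np.load("J.npy");n=np.array([np.cos(J[2]),np.sin(J[2]),0]);S=json.load(open("st.json"));g=np.array(S["g"]);b0=np.array(S["b0"]);d=S["d"]
while d<.018:
    d+=.0005
    robot.move_straight(g+d*n,vel=.015);robot.sleep(.1)
    s=robot.sense();F=-(s["wrist_force"]-b0)@n
    print(round(d*1e3,1),s["tcp_pos"],round(F,2))
    if F>10.5: break
robot.sleep(.5);s=robot.sense();print(s["t"],(s["wrist_force"]-b0),s["tcp_rot"],s["opening"])
S["d"]=d;json.dump(S,open("st.json","w"))
for nn,c in(("s11","scene"),("d11","side"),("w11","wrist")): snap(nn,c)
f=load("w11")
for v in list(range(240,262,5))+list(range(285,345,6)): print(v,dep(f,279,v))
p=cv2.imread("pics/w11.png")[130:330,180:420];q=cv2.imread("pics/d11.png")[200:320,240:384]
cv2.imwrite("pics/g11.png",np.hstack([cv2.resize(i,(400,333),interpolation=cv2.INTER_CUBIC) for i in(p,q)]))
E
```

```text
13.5 [0.5556 0.039  0.051 ] 9.05
14.0 [0.5556 0.039  0.0509] 8.11
14.5 [0.5557 0.039  0.0508] 9.49
15.0 [0.5557 0.0391 0.0507] 11.26
23.7333 [-10.4764  -0.5359   3.7092] [ 3.1413  0.0124 -0.0413] 0.1274932230956835
240 [0.555  0.0452 0.0121]
245 [0.5551 0.0444 0.0171]
250 [0.5552 0.0449 0.0244]
255 [0.5552 0.0449 0.0304]
260 [0.5553 0.0453 0.0368]
285 [0.5557 0.0476 0.0637]
291 [0.5557 0.0467 0.0668]
297 [0.5558 0.0467 0.071 ]
303 [0.5559 0.0473 0.076 ]
309 [0.5559 0.0468 0.0791]
315 [0.5559 0.0465 0.0822]
321 [0.5559 0.0458 0.0846]
327 [0.5558 0.0429 0.084 ]
333 [0.5557 0.0405 0.084 ]
339 [0.5556 0.0382 0.0843]
```

View pics/g11.png

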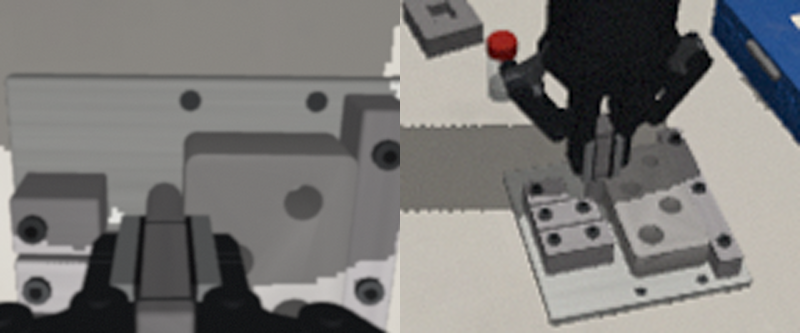

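```bash
python3 - <<'E'
from h import *
from fit import T
J=np.load("J.npy")
f=load("d11");im=cv2.imread("pics/d11.png");u,v=310,235;k=8
c=cv2.resize(im[v:v+70,u:u+70],None,fx=k,fy=k,interpolation=cv2.INTER_CUBIC);c=cv2.convertScaleAbs(c,alpha=1.3)
cv2.imwrite("pics/d11z.png",c)
f=load("w11");im=cv2.imread("pics/w11.png")
cv2.imwrite("pics/w11z.png",cv2.convertScaleAbs(cv2.resize(im[190:330,270:440],None,fx=4,fy=4,interpolation=cv2.INTER_CUBIC),alpha=1.3))
# depth slice: block side faces / fence using world cloud
vv,uu=np.mgrid[0:420,0:560];P=dep(f,uu.ravel(),vv.ravel());P=P[f["range_z"].ravel()>0]
c,s=np.cos(J[2]),np.sin(J[2]);d=P-[J[0],J[1],0];q=np.stack([c*d[:,0]+s*d[:,1],-s*d[:,0]+c*d[:,1],P[:,2]],-1)*1e3
for y in range(24,56,4):
    m=(abs(q[:,1]-y)<1.5)&(q[:,0]>-20)&(q[:,0]<60);x=q[m]
    blk=x[(x[:,2]>28)&(x[:,2]<34)]
    print(y,np.round(np.sort(blk[:,0])[[0,-1]],1) if len(blk) else None, [ (round(a,0),round(z,0)) for a,_,z in x[np.argsort(x[:,0])][::6]][:0])
E
```

```text
24 [-19.6  56.4] []
28 [-18.   56.4] []
32 [-9.2 56.5] []
36 [-9.2 56.5] []
40 [-9.2 56.5] []
44 [-8.3 56.7] []
48 [40.5 56.3] []
52 [40.6 56.6] []
```

View pics/d11z.png

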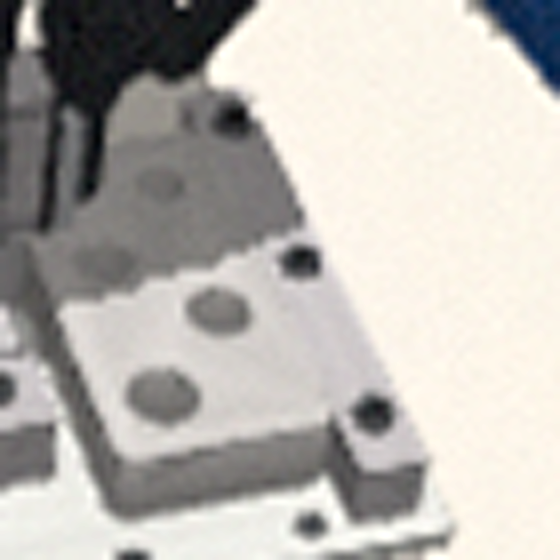

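View pics/w11z.png

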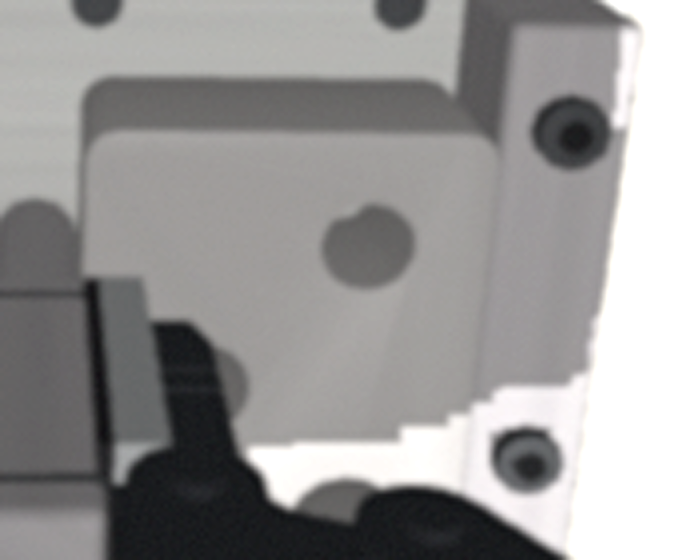

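Block and fence tops meet with no visible seam along the whole length, from (320,420) up in the side crop and (495,150) down in the wrist crop. Depth puts the block front at -9.2 mm and the fence face at +40.5 mm. That spans 50 mm, which means flush. One last force check, then I hand in.

```bash
python3 - <<'E'
from look import *
import json
b0=np.array(json.load(open("st.json"))["b0"])
F=[]
for i in range(5): robot.sleep(.15);F.append(robot.sense()["wrist_force"]-b0)
print(np.round(F,1),robot.sense()["t"],robot.sense()["opening"])
robot.close_job()
E
```

```text
[[-10.1   0.1   4. ]
 [-10.3  -0.6   3. ]
 [-10.6  -1.1   3.5]
 [-10.4  -0.8   2.6]
 [-10.5  -0.5   4.6]] 24.6333 0.1263195779558215
the job is handed in; nothing more can be done
```

I lifted the spacer out of its rest and set it in the gap at the short stop (the one at the +y end). I then pushed the holder block against the rear fence and handed in at about 24.6 s while still gripping and pushing. The hand-in reported no verdict.

Last checks:
- **Push:** steady at 10.1 to 10.6 N along jig +x over the last 0.75 s.
- **Spacer:** within about 1 degree of upright, with its foot about 1 mm above the bed.
- **Block:** no gap visible along the fence, and the depth picture puts its front face 50 mm from the fence, so it is flush. I did not measure its angle separately.
- **Vial:** still standing and untouched in the last side picture.

Disagreements:
- **Travel:** firm contact came after about 10.4 mm of travel, where the jig fit predicted 8.5 mm. That is within the roughly 2 mm calibration error plus the slight tilt under load.
- **Spacer lean:** one overlay suggested the spacer leaned in the grip, but the wrist depth showed it vertical.

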